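# Hang the bench driver on the sprung hook

### The arm

A 6-joint arm with a two-finger parallel gripper is mounted at the origin on the work surface. World frame = base frame: x ahead of the robot, y to its left, z up, the work surface at z = 0. Lengths are in mm, angles in rad, forces in N, time in s.
With the tool pointing down it reaches from about 300 to 775 mm from the base axis. Payload 14.6 kg.
Tool frame: the origin (TCP) lies at the very end of the fingers, on their centre line; the grasp point (between the pads) lies 19 mm behind it; z points along the fingers, y is the direction in which the jaws open and shut (so a half turn about z gives the same grasp; the last joint's range is limited). The gripper opens to 94 mm and grips with 3 to 60 N. Pads are 16 mm wide; open, the fingers measure 119 mm over their backs; the gripper's body (75 mm by 177 mm) begins 78 mm behind the grasp point.
Start: joints at [1.166, 0.3, 1.521, -0, 1.321, -0.067], TCP at [182.274, 518.908, 205.446] pointing down, gripper open.
Joint ranges: [-3.03, 3.03], [-0.79, 2.21], [0.23, 2.52], [-1.04, 4.18], [0, 3.07], [-2.55, 2.55]. Speed limits (rad/s): [2.22, 2.22, 2.57, 3.14, 3.14, 3.14].

### API

Orientations are given as [roll, pitch, yaw] about the fixed x, y, z axes, in that order (R = Rz(yaw) Ry(pitch) Rx(roll)).
In Python, from cell import manip gives the robot as it stands.
- The arm moves only by the shell command python3 -m inch 'ROWS' [FORCE]. ROWS is a JSON object of lists of equal length, an entry for each row: "grip": the opening, from -1 (shut) to 1 (fully open), so that 0 is half open; "travel": the shift along the world's x, y, z in cm, a list of three; "turn": the turn, a rotation vector about the world's x, y, z in degrees, a list of three. A call has 1 to 10 rows; each row is the pose to reach, as a shift and turn from the pose measured when the call began; what a row does not reach only later rows make up. A row lasts 1/8 s, in which the tool goes at most 62.5 mm and 10.7 degrees, less where a joint would pass 70% of its speed; a pose out of reach is approached as far as the arm can. A call with a gripper value outside its range is refused whole. The fingers move at their own pace and stop on an object; FORCE is the grip in N (left out, the last holds). Time passes only in rows, so rows that repeat a pose let the fingers close. It gives the time, the measured TCP pose, the force and the opening at its end, in the units of the state.
- manip.read_state(): the state, without advancing time (a new reading comes with each control period).
- manip.camera(name): name is "scene" or "top" or "wrist"; returns (picture, depth): 384x512x3 uint8, red, green, blue; 384x512 float32, mm along the optical axis (not along the pixel's ray), 0 where there is no reading.
- manip.calibration(name): a dict with "fx", "fy", "cx", "cy" (pixels), "k1" (the pictures are not rectified: a ray, as slopes to the right and down, at radius r is drawn at 1 + k1 r^2 times it, then the intrinsics apply), "world_from_camera" (4x4, takes a point from camera to world coordinates). Camera axes: x right, y up, looking along -z (the intrinsics and any distortion apply to the point x, -y, -z); pixel columns grow to the right and rows downward; lengths in mm; the calibration is good to about 2 mm. A picture is of the moment at which its call begins: read the wrist's pose just before it. calibration takes no time and is no camera call; for the wrist camera it gives the pose at the moment of the call.
- manip.sign_off(): hands the job in, once; it reports no verdict.
Trained networks look in the newest picture that a camera, given by its name, has taken for a name from the list of things; names that differ only in an ending like _2 or _b are one class to them, and where a whole thing is asked for, a point or a joint stands for the part that bears it (a point fixed in the world has none). Each returns a list of dicts, best first, with "p" (0 to 1); they miss things now and then, are a little off and sometimes report something else, mostly with a low value. They report only what shows in the picture. A call takes as long as a camera call.
- manip.look_for(camera, label): "bbox" ([left, top, right, bottom] in pixels, round what is visible of it).
The state is a dict: "clock": time; "joints": joint angles; "qd": joint speeds; "effort": joint torques, N m; "eef_pos": TCP position; "eef_rot": TCP orientation; "wrist_force": force on the tool from outside, world axes, zero at the start; "moment": the same for the moment, N m; "finger_gap": finger opening in mm.
Only numpy, scipy, OpenCV 4.12 (cv2) and the standard library are available. Lean on these libraries where they do the work, as an engineer would, in place of code of your own. Each camera call takes 0.05 s, during which the arm holds its last target.

### The job

Pull the sprung hook on the overhead rail down by its handle, slide it along the rail so that it catches the wire bail of the driver that has one, and let the spring ease up, under your hand, until the driver has been drawn out of its holder and hangs still from the fully risen hook; then let go. Feel for the bail with a light touch, never force the hook against it or let the hook fly up, do not take hold of the driver itself, and leave the plain driver and the other things on the bench where they are.

Things in the scene. Friction and masses are not known exactly. Their poses are not given: they have to be found in the camera images.
- hook (a joint): How far the sprung hook is pulled down, in m: 0 fully risen (where its spring holds it), 0.130 at its lower stop. The spring pulls up with about 9 N at the top, 12 N at the bottom (hook's weight taken off), enough to lift the driver. Nothing latches: let go and it flies up.
- grip (a point): Centre of the hook's handle: an upright rubber fin 50 mm long (x), 14 thick (y), 36 high, free at the top, on a steel foot plate 60 x 50 x 8 mm, to be pinched from above across its thickness. Handle and hook are one rigid piece that moves only up and down and along the level rail (this point's y). Its x points to the vertical rod, 125 mm away; the rail is 45 mm beyond, 0.44 m above the bench.
- bend (a point): The hook: 7 mm round steel, a J in the grip point's y-z plane. Point: middle of the J's bottom, on the bar's centre line, 125 mm in x, 9 mm in y and 66 mm below the grip point. Shank 9 mm to -y of it, upturned tip 9 mm to +y, tip top 15.5 mm above it; mouth 11 mm wide, open upward. With its tip below a bail's bar it goes to +y under the bar till the shank meets it, then up.
- carriage (a joint): Position of the hook's carriage along the rail, in m, growing to the point grip's +y; runs from -0.18 to 0.18 with slight friction (about 1 N).
- driver_mid (a point): The driver to hang: black upright cylinder 44 mm across with a wire bail on top, 0.4 to 0.6 kg, in one of the holder's two places. Point: on its axis, 80 mm above the tip of its 28 mm thick nose, 45 mm below its flat top; z up, x and y within 0.15 rad of the grip point's. Only the spring hook is to lift it.
- holder: Wooden block fixed to the bench under the hook's path, 80 (x) x 150 (y) x 70 mm high, origin at the centre of its underside, with two round sockets 65 mm deep at y = +40 and -40 mm. A driver's nose goes 60 mm deep into a socket with 1.5 mm of play, its shoulder resting on the block; the bail driver stands in either place.
- spare_mid (a point): The plain driver without a bail, shorter, in the other place of the holder: leave it. This point is on its axis, 75 mm above its nose tip; its top is 30 mm above this point.
- tin: Steel paint tin, 86 mm across, 100 mm high, on the bench under the rail, beside the holder: leave it. Origin at the centre of its underside.
- jar: Glass jar, 60 mm across, 75 mm high, under the rail on the other side of the holder: leave it. Origin at the centre of its underside.
- wrench: Wrench lying on the bench in front of the holder: leave it.
- screwdriver: Screwdriver lying on the bench in front of the holder: leave it.
- bail_hinge (a point): Centre of the bail's hinge, on the driver's axis at its flat top. The bail is an arch of 5 mm steel wire, 40 mm wide in x, its straight top bar along x, 45 mm from the hinge (bar's centre line). It leans by up to 0.5 rad about x, so the bar lies up to 22 mm to -y or +y of this point, 39 to 45 mm above it; the lean is not measured. The hinge is so tight that the bail stays as it leans.
- brush: Flat brush lying on the bench in front, to the robot's right: leave it.
- carton: Closed cardboard carton, 120 x 90 x 50 mm, on the bench to the robot's right: leave it. Origin at the centre of its underside.
- collar: Steel ring, 48 mm across, 20 mm high, lying on the bench near the robot: leave it. Origin at the centre of its underside.

How it is judged:
By the outcome, as a careful person would: the job done as asked, in the order asked, and still so for the second after the job is handed in, with the robot touching nothing.
It also fails if it takes over 58 s, if anything falls off the work surface, if the arm or the gripper's body presses on something with over 40 N, if the wrist force passes 120 N, or if a joint passes its speed limit or range.

## Working session

There is one attempt and no reset: what is moved stays moved. The work goes in short steps, Python scripts to look and compute and a shell command to move; the robot and the scene stay as the last step left them, time stands still between calls to the robot, and variables do not carry over. Pictures are saved under pics/ and viewed, and the job is handed in when it is done.

```bash
mkdir -p pics; ls; cat > h.py <<'E'
import numpy as np,cv2
from cell import manip
def snap(n,tag):
    p,d=manip.camera(n); c=manip.calibration(n)
    cv2.imwrite(f'pics/{tag}.png',p[:,:,::-1]); np.savez(f'pics/{tag}.npz',d=d,p=p,T=c['world_from_camera'],i=[c['fx'],c['fy'],c['cx'],c['cy'],c['k1']])
    return p,d,c
def load(tag):
    z=np.load(f'pics/{tag}.npz'); return z['p'],z['d'],z['T'],z['i']
def cloud(tag):
    p,d,T,i=load(tag); H,W=d.shape
    u,v=np.meshgrid(np.arange(W),np.arange(H))
    K=np.array([[i[0],0,i[2]],[0,i[1],i[3]],[0,0,1.]])
    q=cv2.undistortPoints(np.stack([u,v],-1).reshape(-1,1,2).astype(float),K,np.array([i[4],0,0,0.])).reshape(H,W,2)
    P=np.stack([q[...,0]*d,-q[...,1]*d,-d,np.ones_like(d)],-1)@np.array(T).T
    P=P[...,:3].copy(); P[d==0]=np.nan
    return P
E
python3 - <<'E'
from h import *
s=manip.read_state(); print(s)
for n in('scene','top','wrist'):
    p,d,c=snap(n,n+'0'); print(n,np.round(c['world_from_camera'],3).tolist(),c['k1'],c['fx'])
    if n!='wrist':
      for l in('grip','bend','driver_mid','bail_hinge','holder','spare_mid','tin','jar'):
        print(l,[(np.round(b['bbox']).tolist(),round(b['p'],2)) for b in manip.look_for(n,l)[:2]])
E
```

```text
pics
{'clock': 0.0, 'joints': array([ 1.16637839e+00,  3.00438880e-01,  1.52162823e+00,  1.60688858e-05,
        1.32067683e+00, -6.66018879e-02]), 'qd': array([-0.00081375,  0.00066867,  0.00164471, -0.00030438, -0.00242189,
       -0.00261125]), 'effort': array([ 1.73142425e-04, -5.31802583e+01, -3.52741778e+01,  7.08356104e-02,
        2.43748137e-02, -1.00737564e-04]), 'eef_pos': array([182.17599858, 518.66024546, 204.88405679]), 'eef_rot': array([-3.14044496e+00, -9.21503919e-05,  2.80377256e+00]), 'wrist_force': array([ 0.1477411 , -0.55805942, -0.11862952]), 'moment': array([ 0.00703358,  0.04783082, -0.02360676]), 'finger_gap': 93.67184408511552}
scene [[-0.758, -0.349, 0.551, 1126.716], [0.652, -0.406, 0.64, 677.844], [0.0, 0.844, 0.536, 804.456], [0.0, 0.0, 0.0, 1.0]] -0.08129910296244425 446.40968591088927
grip [([249.0, 153.0, 311.0, 210.0], 0.89), ([226.0, 256.0, 289.0, 321.0], 0.44)]
bend [([254.0, 150.0, 312.0, 210.0], 0.7)]
driver_mid [([258.0, 238.0, 282.0, 288.0], 0.9)]
bail_hinge [([260.0, 237.0, 279.0, 290.0], 0.75), ([250.0, 153.0, 309.0, 210.0], 0.71)]
holder [(
[... 277 characters left out ...]
.515], [-1.0, -0.018, 0.012, -26.74], [0.009, 0.143, 0.99, 1166.998], [0.0, 0.0, 0.0, 1.0]] -0.10131825330780228 403.47184639695655
grip [([199.0, 146.0, 222.0, 216.0], 0.57)]
bend [([198.0, 146.0, 216.0, 218.0], 0.89)]
driver_mid [([192.0, 153.0, 206.0, 175.0], 0.68)]
bail_hinge [([189.0, 152.0, 206.0, 175.0], 0.79)]
holder [([193.0, 152.0, 249.0, 189.0], 0.58)]
spare_mid [([225.0, 160.0, 242.0, 178.0], 0.75)]
tin [([150.0, 158.0, 190.0, 194.0], 0.98)]
jar [([290.0, 170.0, 316.0, 195.0], 0.61), ([246.0, 211.0, 288.0, 267.0], 0.6)]
wrist [[0.33, -0.908, -0.259, 105.625], [0.944, 0.318, 0.091, 545.552], [0.0, -0.275, 0.962, 384.36], [0.0, 0.0, 0.0, 1.0]] -0.05419488184895897 283.7793187615504
```

View pics/scene0.png

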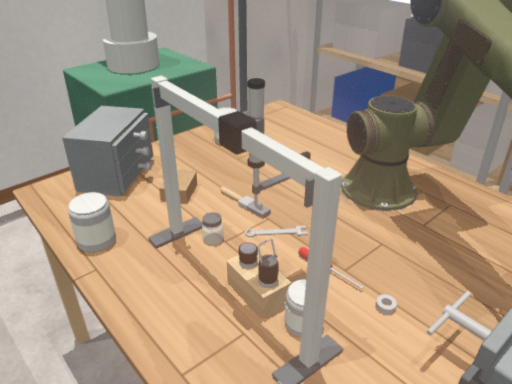

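View pics/top0.png

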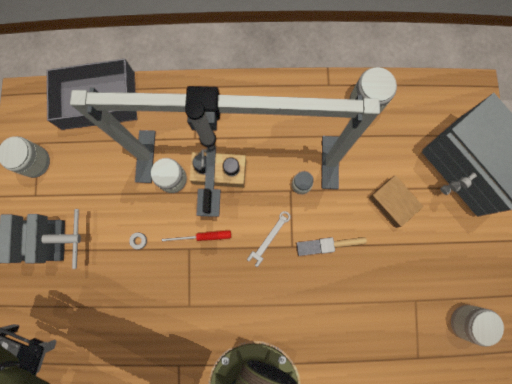

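```bash
python3 - <<'E'
from h import *
for t,(a,b,c,d) in(('scene0',(190,70,330,345)),('top0',(140,130,330,280))):
    p=load(t)[0][b:d,a:c,::-1]; s=min(800/p.shape[1],600/p.shape[0]); cv2.imwrite(f'pics/{t}_z.png',cv2.resize(p,None,fx=s,fy=s,interpolation=cv2.INTER_CUBIC)); print(s)
E
```

```text
2.1818181818181817
4.0
```

View pics/scene0_z.png

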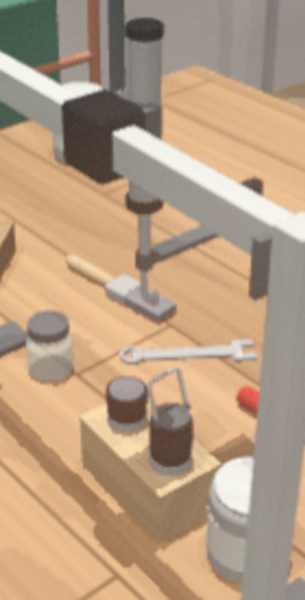

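View pics/top0_z.png

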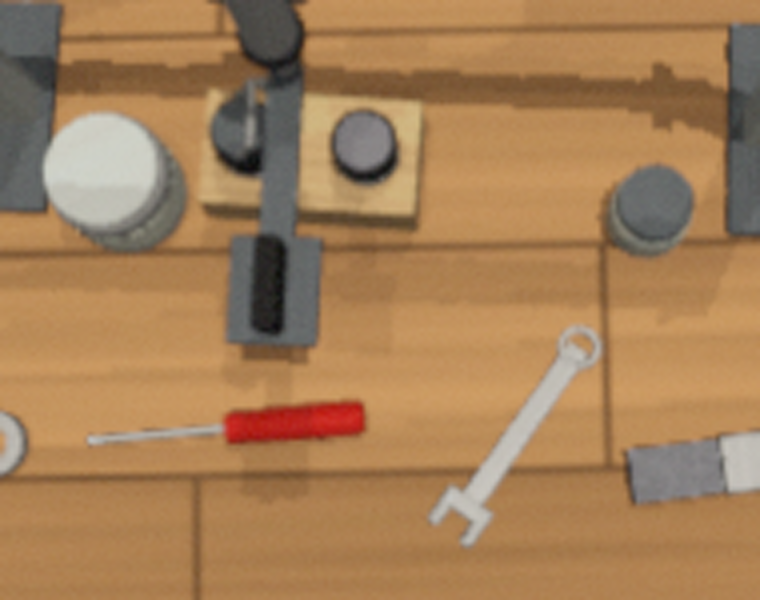

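The scene view shows the bail driver at about (268,268), nearer the tin, with its bail at about (267,247). The plain driver is at (248,254), and the fin is at (207,201) in the top view. Next I'll measure these.

```bash
python3 - <<'E'
from h import *
np.set_printoptions(precision=0,suppress=True,linewidth=200)
P=cloud('top0'); p=load('top0')[0]
def sh(t,P,v,u): print(t,v,u,P[v,u])
print('region fin'); 
for v in range(186,222,3): print(v,[ '%d,%d,%d'%tuple(P[v,u]) if not np.isnan(P[v,u,0]) else '-' for u in range(194,224,3)])
print('drivers/bail')
for v in range(148,180,2): print(v,[ '%d,%d,%d'%tuple(P[v,u]) if not np.isnan(P[v,u,0]) else '-' for u in range(190,212,2)])
S=cloud('scene0')
print('scene bail')
for v in range(232,292,2): print(v,[ '%d,%d,%d'%tuple(S[v,u]) if not np.isnan(S[v,u,0]) else '-' for u in range(256,284,2)])
E
```

```text
region fin
186 ['575,163,-1', '575,155,-3', '574,145,0', '575,137,-5', '520,88,300', '520,81,300', '520,75,299', '574,101,0', '573,92,1', '574,84,-3']
189 ['566,163,0', '514,107,300', '514,101,300', '508,89,334', '508,83,333', '507,77,335', '514,75,298', '513,68,301', '513,62,299', '565,84,-1']
192 ['556,162,2', '508,108,299', '507,100,302', '501,89,335', '501,83,335', '501,77,335', '507,74,301', '506,68,301', '506,61,302', '556,84,-4']
195 ['548,163,1', '501,107,299', '501,101,298', '495,89,337', '495,83,337', '495,77,333', '500,75,300', '500,68,301', '500,61,302', '546,83,0']
198 ['540,164,-6', '494,107,300', '494,101,298', '489,89,336', '488,82,340', '488,77,335', '493,74,301', '493,68,300', '493,62,300', '537,83,2']
201 ['531,163,-3', '488,108,298', '487,101,301', '482,89,336', '482,83,335', '483,77,330', '487,75,299', '487,68,302', '487,62,300', '529,83,1']
204 ['521,162,3', '481,107,299', '481,101,298', '476,89,335', '476,83,336', '476,77,330', '480,75,301', '480,68,300', '480,61,302', '519,83,4']
207 ['513,163,-2', '474,107,302', '474,101,301', '470,89,335', '469,83,338', '471
[... 8478 characters left out ...]
'626,150,79', '621,151,76', '617,153,76', '609,152,70', '604,153,67', '602,157,69', '599,161,71']
286 ['647,126,69', '643,128,68', '640,131,68', '637,135,69', '635,140,71', '633,144,73', '629,146,72', '626,150,73', '621,151,71', '617,153,69', '611,154,67', '609,159,69', '606,162,69', '601,164,67']
288 ['652,132,70', '647,132,67', '644,136,68', '641,140,69', '638,143,69', '636,147,71', '631,148,69', '628,152,70', '623,153,67', '620,157,68', '616,160,68', '612,161,66', '609,165,67', '604,167,65']
290 ['654,134,67', '652,138,69', '647,139,66', '644,143,67', '641,147,68', '637,149,67', '634,153,68', '631,155,68', '628,159,69', '625,162,68', '622,165,69', '616,166,66', '612,168,65', '605,168,60']
```

```bash
python3 - <<'E'
from h import *
np.set_printoptions(precision=1,suppress=True,linewidth=200)
P=cloud('top0').reshape(-1,3); S=cloud('scene0').reshape(-1,3); A=np.vstack([P,S])
def sel(P,x,y,z): 
    m=(P[:,0]>x[0])&(P[:,0]<x[1])&(P[:,1]>y[0])&(P[:,1]<y[1])&(P[:,2]>z[0])&(P[:,2]<z[1]); return P[m]
def rep(n,q):
    if len(q): print(n,len(q),'mean',q.mean(0),'min',q.min(0),'max',q.max(0),'mid',(q.min(0)+q.max(0))/2)
for nm,Q in(('top',P),('scene',S)):
    f=sel(Q,(440,530),(60,110),(328,345)); rep(nm+' fin',f)
    if len(f)>5: 
        c=np.cov(f[:,:2].T); w,v=np.linalg.eigh(c); a=v[:,1]; print('fin yaw',np.arctan(a[1]/a[0]))
    rep(nm+' foot',sel(Q,(440,530),(50,120),(295,304)))
    rep(nm+' bar',sel(Q,(592,640),(100,130),(172,186)))
    rep(nm+' drvtop',sel(Q,(590,640),(105,160),(130,140)))
    rep(nm+' spare',sel(Q,(585,650),(30,90),(105,125)))
    rep(nm+' tin',sel(Q,(540,680),(150,260),(94,106)))
    rep(nm+' block',sel(Q,(540,680),(0,190),(66,74)))
    r=sel(Q,(630,720),(-300,350),(425,470)); rep(nm+' rail',r)
    if len(r)>5: print('rail slope dx/dy',np.polyfit(r[:,1],r[:,0],1))
    rep(nm+' hook?',sel(Q,(595,630),(60,125),(240,285)))
E
```

```text
top fin 167 mean [485.5  84.1 335.9] min [461.8  77.2 328.9] max [510.4  92.3 340.2] mid [486.1  84.7 334.6]
fin yaw -0.05137619120003011
top foot 489 mean [489.3  83.2 300.6] min [456.8  59.5 295.5] max [530.  110.4 303.8] mid [493.4  85.  299.7]
top bar 31 mean [615.8 115.8 179.3] min [596.6 113.8 172.4] max [636.9 118.2 184.6] mid [616.7 116.  178.5]
top drvtop 136 mean [615.8 130.2 135.2] min [595.1 112.5 130.1] max [638.3 147.9 139.2] mid [616.7 130.2 134.7]
top spare 225 mean [610.   49.1 114.6] min [588.5  30.  105.2] max [633.1  70.4 120.5] mid [610.8  50.2 112.9]
top tin 597 mean [597.5 225.4  99.8] min [561.  187.9  94.1] max [634.  259.9 105.1] mid [597.5 223.9  99.6]
top block 730 mean [607.1  79.7  70.3] min [568.9  12.8  66.1] max [656.8 188.6  73.9] mid [612.9 100.7  70. ]
top rail 5014 mean [650.   46.8 454.1] min [ 630.  -253.9  425. ] max [691.5 327.1 470. ] mid [660.8  36.6 447.5]
rail slope dx/dy [  0.  647.8]
top hook? 7 mean [608.4  96.5 264.8] min [606.8  95.  254. ] max [610.7  98.3 270. ] mid [608.7  96.6 262. ]
scene fin 43 mean [472.8  91.  332.6] min [461.
[... 318 characters left out ...]
top 195 mean [616.1 134.  134.1] min [594.1 111.9 130. ] max [639.3 153.3 139.7] mid [616.7 132.6 134.8]
scene spare 229 mean [611.8  55.3 113. ] min [587.6  30.8 105.1] max [633.6  74.8 118. ] mid [610.6  52.8 111.6]
scene tin 392 mean [610.7 214.9  98.6] min [572.3 150.2  94.2] max [636.4 253.4 105.4] mid [604.4 201.8  99.8]
scene block 831 mean [627.1 105.6  69.1] min [568.7  13.2  66. ] max [660.2 170.2  74. ] mid [614.4  91.7  70. ]
scene rail 4944 mean [665.2 117.3 448.4] min [ 630.2 -251.5  425. ] max [691.7 330.8 470. ] mid [660.9  39.7 447.5]
rail slope dx/dy [  0.  659.5]
scene hook? 67 mean [610.8  89.  263.3] min [607.5  79.4 249.5] max [614.4 103.  282.7] mid [610.9  91.2 266.1]
```

```bash
python3 - <<'E'
from h import *
P=cloud('top0').reshape(-1,3); P=P[~np.isnan(P[:,0])]
r=P[(P[:,2]>435)&(P[:,2]<470)&(P[:,0]>600)&(abs(P[:,1]-40)<260)]
print(np.percentile(r,[5,50,95],axis=0))
b=[]
for y in range(-200,270,20):
    q=r[abs(r[:,1]-y)<5]; b.append((y,np.percentile(q[:,0],2),np.percentile(q[:,0],98),np.median(q[:,2])))
b=np.array(b); print(b.round()); print(np.polyfit(b[:,0],b[:,1],1),np.polyfit(b[:,0],b[:,2],1))
E
python3 -m inch '{"grip":[1,1,1,1,1,1,1,1,1,1],"travel":[[0,0,6],[0,0,12],[0,0,18],[3.5,-5,19.5],[7,-10,19.5],[10.5,-15,19.5],[14,-20,19.5],[17.5,-25,19.5],[21,-30,19.5],[24.5,-35,19.5]],"turn":[[0,0,3],[0,0,6],[0,0,9],[0,0,11],[0,0,13],[0,0,15],[0,0,17],[0,0,18],[0,0,19],[0,0,19.4]]}' 50
```

```text
[[ 628.23834108 -199.13347974  439.41400327]
 [ 648.83649994   27.11582509  457.91208648]
 [ 670.3637657   284.25889687  464.31690756]]
[[-200.  629.  653.  458.]
 [-180.  629.  652.  458.]
 [-160.  630.  654.  458.]
 [-140.  631.  655.  458.]
 [-120.  632.  655.  458.]
 [-100.  633.  658.  458.]
 [ -80.  634.  657.  458.]
 [ -60.  635.  658.  458.]
 [ -40.  636.  660.  458.]
 [ -20.  637.  660.  458.]
 [   0.  638.  661.  458.]
 [  20.  639.  663.  458.]
 [  40.  641.  673.  458.]
 [  60.  604.  662.  465.]
 [  80.  651.  678.  470.]
 [ 100.  609.  678.  466.]
 [ 120.  645.  668.  457.]
 [ 140.  647.  668.  458.]
 [ 160.  646.  669.  458.]
 [ 180.  647.  672.  458.]
 [ 200.  649.  672.  458.]
 [ 220.  650.  673.  458.]
 [ 240.  652.  673.  458.]
 [ 260.  652.  674.  458.]]
[4.54083819e-02 6.35994774e+02] [5.27777827e-02 6.62863158e+02]
clock: 2.2
eef_pos: [428.0, 167.0, 400.7]
eef_rot: [3.141, 0.001, -3.14]
wrist_force: [0.2, 1.2, -0.3]
finger_gap: 93.8
```

```bash

python3 -m inch '{"grip":[1,1,1,1,1,1],"travel":[[2.9,-4.1,0],[5.8,-8.25,0],[5.8,-8.25,0],[5.8,-8.25,-3],[5.8,-8.25,-5],[5.8,-8.25,-5]],"turn":[[0,0,-1.5],[0,0,-2.9],[0,0,-2.9],[0,0,-2.9],[0,0,-2.9],[0,0,-2.9]]}'
python3 - <<'E'
from h import *
s=manip.read_state();print(s['eef_pos'],s['eef_rot'])
p,d,c=snap('wrist','w1'); snap('scene','s1')
E
```

```text
clock: 2.95
eef_pos: [485.3, 85.2, 350.0]
eef_rot: [3.142, -0.001, 3.093]
wrist_force: [-0.1, 0.8, -0.1]
finger_gap: 94.3
[485.31361157  85.22578602 349.99758318] [ 3.14153951e+00 -1.25798183e-03  3.09316745e+00]
```

View pics/w1.png

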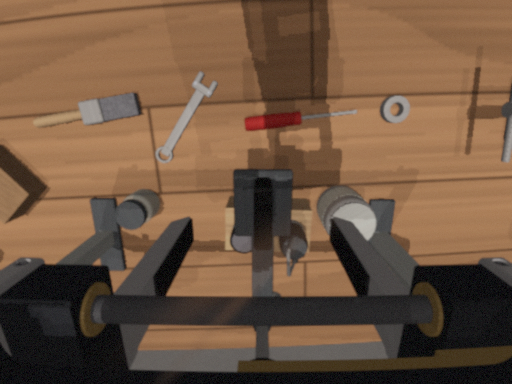

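View pics/s1.png

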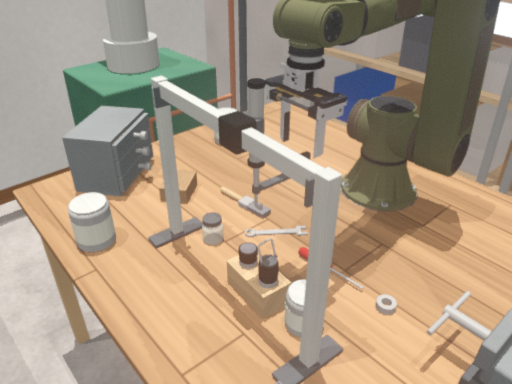

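The wrist view shows the fin at about (263,195), centred between the fingers at (165,270) and (375,270). I'll go down and pinch it.

```bash

python3 -m inch '{"grip":[1,1,1,0,-1,-1,-1,-1,-1,-1],"travel":[[0,0,-2.5],[0,0,-4],[0,0,-4.5],[0,0,-4.5],[0,0,-4.5],[0,0,-4.5],[0,0,-4.5],[0,0,-4.5],[0,0,-4.5],[0,0,-4.5]],"turn":[[0,0,0],[0,0,0],[0,0,0],[0,0,0],[0,0,0],[0,0,0],[0,0,0],[0,0,0],[0,0,0],[0,0,0]]}' 50
```

```text
clock: 4.3
eef_pos: [485.9, 85.1, 306.7]
eef_rot: [3.141, 0.002, 3.093]
wrist_force: [-0.4, 0.7, -0.8]
finger_gap: 27.5
```

```bash

python3 -m inch '{"grip":[-1,-1,-1,-1],"travel":[[0,0,-0.1],[0,0,-0.1],[0,0,-0.1],[0,0,-0.1]],"turn":[[0,0,0],[0,0,0],[0,0,0],[0,0,0]]}' 50
```

```text
clock: 4.8
eef_pos: [485.9, 85.1, 305.6]
eef_rot: [3.141, 0.001, 3.093]
wrist_force: [0.1, 0.7, -1.7]
finger_gap: 13.8
```

```bash

python3 -m inch '{"grip":[-1,-1,-1,-1,-1,-1,-1,-1],"travel":[[0,0,-0.5],[0,0,-1.2],[0,0,-2],[0,0,-3],[0,0,-4],[0,0,-4.7],[0,0,-5],[0,0,-5]],"turn":[[0,0,0],[0,0,0],[0,0,0],[0,0,0],[0,0,0],[0,0,0],[0,0,0],[0,0,0]]}' 50
python3 - <<'E'
from h import *
snap('wrist','w2')
E
```

```text
clock: 5.8
eef_pos: [486.0, 85.1, 256.5]
eef_rot: [3.141, 0.003, 3.093]
wrist_force: [-4.7, 0.4, 9.6]
finger_gap: 13.8
```

View pics/w2.png

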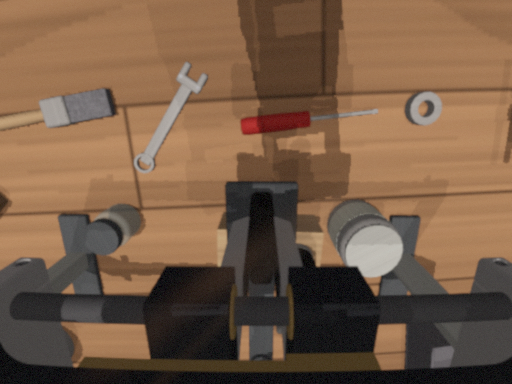

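The fin is held at (262,215), and the spring's pull reads 9.6 N. I'll carry on down.

```bash

python3 -m inch '{"grip":[-1,-1,-1,-1,-1,-1,-1,-1],"travel":[[0,0,-0.7],[0,0,-1.5],[0,0,-2.4],[0,0,-3.3],[0,0,-4.2],[0,0,-4.9],[0,0,-5.2],[0,0,-5.2]],"turn":[[0,0,0],[0,0,0],[0,0,0],[0,0,0],[0,0,0],[0,0,0],[0,0,0],[0,0,0]]}' 50
python3 - <<'E'
from h import *
snap('scene','s3'); snap('top','t3'); 
p=load('s3')[0][170:320,190:330,::-1]; cv2.imwrite('pics/s3z.png',cv2.resize(p,None,fx=4,fy=4,interpolation=cv2.INTER_CUBIC))
P=cloud('s3'); np.set_printoptions(precision=0,suppress=True)
q=P.reshape(-1,3); m=(abs(q[:,0]-611)<8)&(q[:,1]>55)&(q[:,1]<108)&(q[:,2]>130)&(q[:,2]<215)
v,u=np.divmod(np.where(m)[0],512); print(np.c_[u,v,q[m]])
q=cloud('t3').reshape(-1,3); m=(q[:,0]>445)&(q[:,0]<475)&(q[:,1]>50)&(q[:,1]<120)&(q[:,2]>150); print('foot z',np.median(q[m],axis=0))
E
```

```text
clock: 6.85
eef_pos: [486.0, 85.1, 205.5]
eef_rot: [3.141, 0.003, 3.093]
wrist_force: [-5.3, -0.0, 11.4]
finger_gap: 14.1
[[258. 219. 605.  84. 214.]
 [253. 220. 616.  79. 214.]
 [254. 220. 615.  81. 215.]
 [255. 220. 613.  83. 215.]
 [256. 220. 611.  84. 214.]
 [257. 220. 609.  85. 214.]
 [258. 220. 607.  86. 213.]
 [253. 221. 615.  78. 210.]
 [254. 221. 615.  82. 212.]
 [255. 221. 614.  84. 213.]
 [256. 221. 610.  83. 211.]
 [257. 221. 609.  85. 212.]
 [258. 221. 606.  85. 210.]
 [252. 222. 615.  74. 205.]
 [253. 222. 614.  77. 207.]
 [254. 222. 614.  80. 208.]
 [255. 222. 614.  83. 210.]
 [256. 222. 612.  85. 210.]
 [257. 222. 610.  86. 209.]
 [258. 222. 604.  83. 205.]
 [252. 223. 615.  75. 203.]
 [253. 223. 615.  78. 204.]
 [254. 223. 614.  81. 206.]
 [255. 223. 612.  82. 206.]
 [256. 223. 611.  83. 206.]
 [257. 223. 608.  84. 205.]
 [258. 223. 606.  84. 204.]
 [259. 223. 603.  85. 203.]
 [252. 224. 617.  77. 202.]
 [253. 224. 616.  80. 203.]
 [254. 224. 614.  81. 203.]
 [255. 224. 614.  84. 205.]
 [256. 224. 611.  83. 203.]
 [257. 224. 611.  87. 205.]
 [258. 224. 608.  87. 204.
[... 2154 characters left out ...]
7.]
 [254. 240. 612.  78. 155.]
 [255. 240. 610.  79. 154.]
 [256. 240. 609.  81. 155.]
 [257. 240. 607.  82. 154.]
 [259. 240. 612.  95. 165.]
 [260. 240. 612.  99. 167.]
 [261. 240. 609.  99. 166.]
 [255. 241. 612.  82. 154.]
 [256. 241. 611.  83. 154.]
 [257. 241. 609.  86. 155.]
 [258. 241. 608.  87. 155.]
 [259. 241. 612.  96. 163.]
 [260. 241. 612.  99. 165.]
 [261. 241. 611. 101. 165.]
 [255. 242. 611.  80. 149.]
 [256. 242. 612.  84. 153.]
 [257. 242. 611.  88. 154.]
 [258. 242. 610.  90. 155.]
 [259. 242. 614.  97. 162.]
 [260. 242. 613. 100. 164.]
 [256. 243. 612.  85. 150.]
 [257. 243. 613.  90. 154.]
 [258. 243. 611.  91. 154.]
 [260. 245. 613. 100. 155.]]
foot z [458.  86. 497.]
```

View pics/s3z.png

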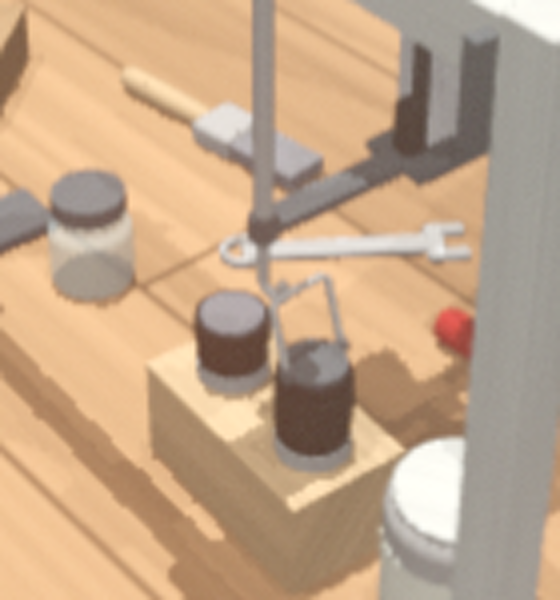

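The crop shows the hook's J to the plain-driver side of the bail. The tip top is at z≈167, the bar's underside at about 174, and the collar's lower end at about 186. The shank should touch after about 32 mm of travel, so I'll slide 20 mm now.

```bash

python3 -m inch '{"grip":[-1,-1,-1,-1,-1,-1,-1,-1],"travel":[[0,0.2,0],[0,0.5,0],[0,0.8,0],[0.05,1.1,0],[0.05,1.4,0],[0.1,1.7,0],[0.1,2,0],[0.1,2,0]],"turn":[[0,0,0],[0,0,0],[0,0,0],[0,0,0],[0,0,0],[0,0,0],[0,0,0],[0,0,0]]}' 50
python3 - <<'E'
from h import *
snap('scene','s4')
p=load('s4')[0][170:320,190:330,::-1]; cv2.imwrite('pics/s4z.png',cv2.resize(p,None,fx=4,fy=4,interpolation=cv2.INTER_CUBIC))
E
```

```text
clock: 7.95
eef_pos: [487.1, 105.4, 206.7]
eef_rot: [3.14, 0.005, 3.093]
wrist_force: [-4.3, 1.5, 10.0]
finger_gap: 13.4
```

View pics/s4z.png

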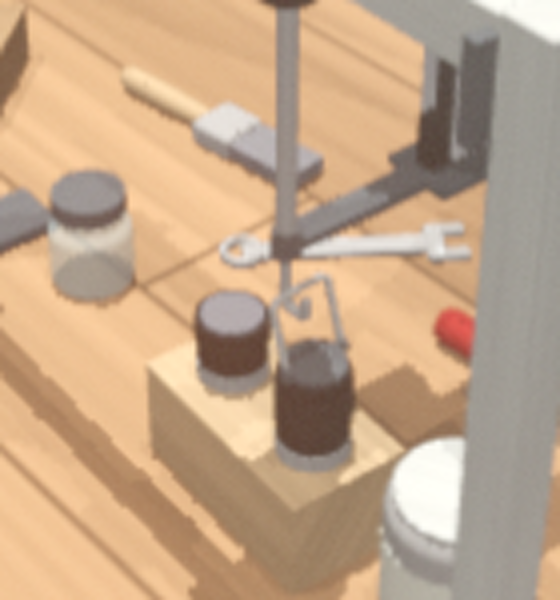

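The hook tip now shows inside the arch at about (300,310) in the crop, below the bar. I'll creep toward contact.

```bash

python3 -m inch '{"grip":[-1,-1,-1,-1,-1],"travel":[[0,0.2,-0.1],[0,0.4,-0.15],[0,0.6,-0.15],[0.05,0.8,-0.15],[0.05,0.8,-0.15]],"turn":[[0,0,0],[0,0,0],[0,0,0],[0,0,0],[0,0,0]]}' 50
python3 - <<'E'
from h import *
s=manip.read_state();print(s['wrist_force'],s['moment'])
E
```

```text
clock: 8.62
eef_pos: [487.5, 113.6, 206.3]
eef_rot: [3.14, 0.005, 3.093]
wrist_force: [-5.1, 1.0, 11.1]
finger_gap: 13.5
[-5.06851779  1.04792242 11.13500497] [ 0.04727526  1.3035449  -0.13212964]
```

```bash

python3 -m inch '{"grip":[-1,-1,-1,-1],"travel":[[0,0.05,-0.05],[0,0.1,-0.05],[0,0.15,-0.05],[0,0.15,-0.05]],"turn":[[0,0,0],[0,0,0],[0,0,0],[0,0,0]]}' 50
python3 -m inch '{"grip":[-1,-1,-1,-1],"travel":[[0,0.05,-0.05],[0,0.1,-0.05],[0,0.1,-0.05],[0,0.1,-0.05]],"turn":[[0,0,0],[0,0,0],[0,0,0],[0,0,0]]}' 50
python3 - <<'E'
from h import *
s=manip.read_state();print(s['wrist_force'],s['moment'])
snap('scene','s5')
p=load('s5')[0][210:290,230:310,::-1]; cv2.imwrite('pics/s5z.png',cv2.resize(p,None,fx=7,fy=7,interpolation=cv2.INTER_CUBIC))
E
```

```text
clock: 9.12
eef_pos: [487.6, 115.1, 206.9]
eef_rot: [3.14, 0.006, 3.093]
wrist_force: [-4.3, -0.5, 11.8]
finger_gap: 13.7
clock: 9.62
eef_pos: [487.6, 116.1, 207.5]
eef_rot: [3.14, 0.007, 3.093]
wrist_force: [-4.5, -0.4, 11.1]
finger_gap: 13.7
[-4.45937972 -0.37409286 11.07249063] [-0.22307224  1.25244734 -0.08300988]
```

View pics/s5z.png

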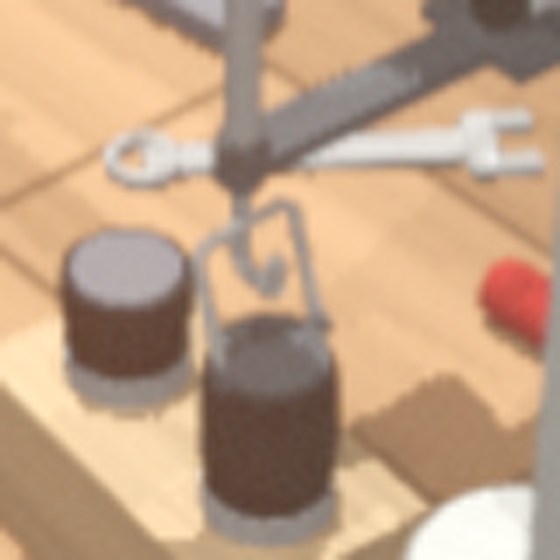

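```bash

python3 -m inch '{"grip":[-1,-1,-1,-1],"travel":[[0,0.05,-0.2],[0,0.1,-0.25],[0,0.1,-0.25],[0,0.1,-0.25]],"turn":[[0,0,0],[0,0,0],[0,0,0],[0,0,0]]}' 50
python3 -m inch '{"grip":[-1,-1,-1],"travel":[[0,0.05,-0.15],[0,0.1,-0.15],[0,0.1,-0.15]],"turn":[[0,0,0],[0,0,0],[0,0,0]]}' 50
python3 - <<'E'
from h import *
s=manip.read_state();print(s['wrist_force'],s['moment'])
q=cloud('s5').reshape(-1,3); 
m=(abs(q[:,0]-611)<8)&(q[:,1]>95)&(q[:,1]<145)&(q[:,2]>140)&(q[:,2]<215)
v,u=np.divmod(np.where(m)[0],512)
for a in np.c_[u,v,q[m]].round().astype(int): 
    if a[1]>228: print(*a,end=' | ')
E
```

```text
clock: 10.18
eef_pos: [487.7, 117.1, 206.1]
eef_rot: [3.14, 0.008, 3.093]
wrist_force: [-2.7, 0.7, 10.1]
finger_gap: 13.6
clock: 10.55
eef_pos: [487.8, 118.0, 205.7]
eef_rot: [3.14, 0.009, 3.093]
wrist_force: [-4.0, -1.1, 10.8]
finger_gap: 13.6
[-3.96090904 -1.11276571 10.78668522] [-0.31532727  1.25022503 -0.06667118]
261 229 618 108 207 | 262 229 616 109 207 | 263 229 617 113 210 | 264 229 614 113 208 | 265 229 613 115 209 | 266 229 611 117 209 | 267 229 608 116 207 | 268 229 606 117 206 | 262 230 616 109 204 | 263 230 617 113 207 | 264 230 614 114 206 | 265 230 614 117 208 | 266 230 611 117 206 | 267 230 607 116 204 | 268 230 606 118 204 | 261 231 618 108 202 | 262 231 618 112 204 | 263 231 618 115 206 | 264 231 615 115 205 | 265 231 616 119 208 | 266 231 613 119 206 | 267 231 609 118 203 | 268 231 607 119 203 | 269 231 605 120 202 | 262 232 618 112 201 | 263 232 616 113 201 | 264 232 618 118 205 | 265 232 616 119 204 | 266 232 615 121 205 | 267 232 611 120 202 | 268 232 606 118 199 | 269 232 606 121 201 | 260 233 619 106 195 | 261 233 618 109 197 | 262 233 618 112 199 | 263 233 6
[... 1468 characters left out ...]
 246 612 129 170 | 270 246 609 129 168 | 263 247 615 112 158 | 264 247 610 111 154 | 265 247 611 114 157 | 266 247 609 115 156 | 268 247 615 128 168 | 269 247 614 130 168 | 270 247 611 131 168 | 264 248 615 115 156 | 265 248 612 115 155 | 266 248 611 118 156 | 267 248 611 122 159 | 268 248 616 130 166 | 269 248 615 132 167 | 270 248 612 132 166 | 264 249 613 113 151 | 265 249 613 117 153 | 266 249 614 122 158 | 267 249 613 123 157 | 268 249 615 129 162 | 269 249 615 132 165 | 270 249 612 132 163 | 266 250 615 122 156 | 267 250 613 123 154 | 268 250 615 129 160 | 269 250 614 130 160 | 270 250 611 131 159 | 267 251 614 125 153 | 268 251 614 128 156 | 269 251 614 131 157 | 270 251 610 130 155 |
```

```bash

python3 -m inch '{"grip":[-1,-1,-1],"travel":[[0,0.05,-0.1],[0,0.1,-0.1],[0,0.1,-0.1]],"turn":[[0,0,0],[0,0,0],[0,0,0]]}' 50
python3 -m inch '{"grip":[-1,-1,-1],"travel":[[0,0.05,-0.1],[0,0.1,-0.1],[0,0.1,-0.1]],"turn":[[0,0,0],[0,0,0],[0,0,0]]}' 50
python3 - <<'E'
from h import *
s=manip.read_state();print(s['wrist_force'],s['moment'])
snap('scene','s6')
p=load('s6')[0][210:290,230:310,::-1]; cv2.imwrite('pics/s6z.png',cv2.resize(p,None,fx=7,fy=7,interpolation=cv2.INTER_CUBIC))
E
```

```text
clock: 10.92
eef_pos: [487.9, 118.8, 205.8]
eef_rot: [3.14, 0.01, 3.093]
wrist_force: [-3.8, -0.9, 11.0]
finger_gap: 13.8
clock: 11.3
eef_pos: [488.0, 119.6, 205.9]
eef_rot: [3.14, 0.011, 3.093]
wrist_force: [-3.1, -3.2, 12.0]
finger_gap: 13.6
[-3.09208915 -3.21864604 11.96179288] [-0.52374518  1.39186785 -0.13959566]
```

View pics/s6z.png

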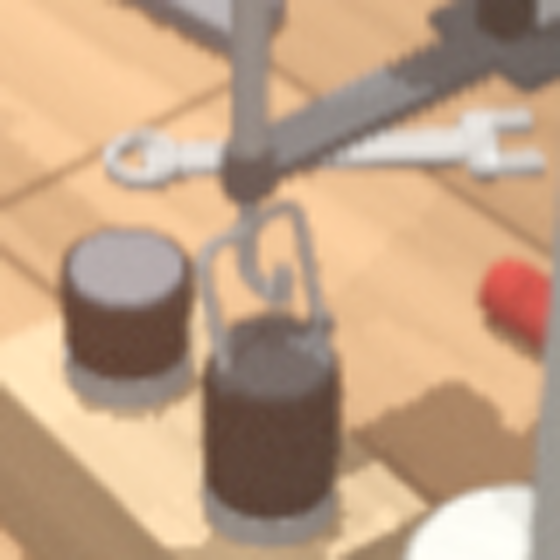

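fy steps to -3.2 N from about -1 N. That means the shank has met the bar, and the picture shows the hook in the arch with its shank on the bar. I'll ease the side load slightly and let the hook rise slowly.

```bash

python3 -m inch '{"grip":[-1,-1,-1,-1,-1,-1,-1,-1,-1,-1],"travel":[[0,-0.1,0],[0,-0.1,0.15],[0,-0.1,0.3],[0,-0.1,0.45],[0,-0.1,0.6],[0,-0.1,0.75],[0,-0.1,0.9],[0,-0.1,1.05],[0,-0.1,1.2],[0,-0.1,1.3]],"turn":[[0,0,0],[0,0,0],[0,0,0],[0,0,0],[0,0,0],[0,0,0],[0,0,0],[0,0,0],[0,0,0],[0,0,0]]}' 50
python3 - <<'E'
from h import *
s=manip.read_state();print(s['wrist_force'],s['moment'])
snap('scene','s7')
p=load('s7')[0][210:290,230:310,::-1]; cv2.imwrite('pics/s7z.png',cv2.resize(p,None,fx=7,fy=7,interpolation=cv2.INTER_CUBIC))
E
```

```text
clock: 12.6
eef_pos: [487.9, 118.5, 219.9]
eef_rot: [3.14, 0.011, 3.093]
wrist_force: [-3.1, -0.3, 10.4]
finger_gap: 13.5
[-3.05554714 -0.31517304 10.3944123 ] [-0.2289098   1.30215831 -0.10725155]
```

View pics/s7z.png

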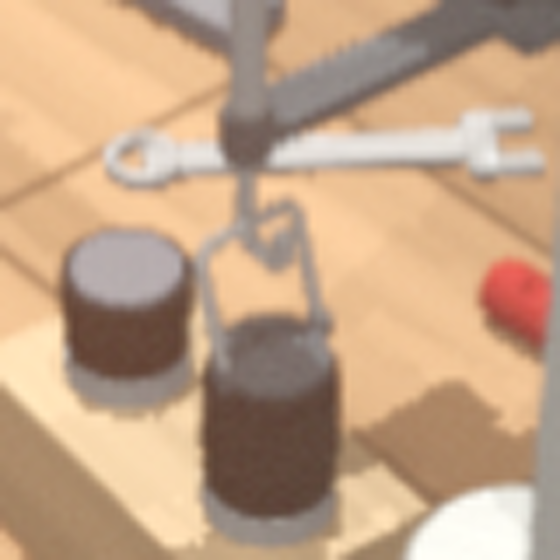

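The bar sits between the shank and the tip, which is at (275,250) beyond the bar. I'll keep easing up.

```bash

python3 -m inch '{"grip":[-1,-1,-1,-1,-1,-1],"travel":[[0,0,0.15],[0,0,0.3],[0,0,0.45],[0,0,0.6],[0,0,0.75],[0,0,0.9]],"turn":[[0,0,0],[0,0,0],[0,0,0],[0,0,0],[0,0,0],[0,0,0]]}' 50
python3 -m inch '{"grip":[-1,-1,-1,-1,-1,-1],"travel":[[0,0,0.2],[0,0,0.4],[0,0,0.6],[0,0,0.8],[0,0,1],[0,0,1]],"turn":[[0,0,0],[0,0,0],[0,0,0],[0,0,0],[0,0,0],[0,0,0]]}' 50
python3 - <<'E'
from h import *
s=manip.read_state();print(s['wrist_force'],s['moment'])
snap('scene','s8')
p=load('s8')[0][210:290,230:310,::-1]; cv2.imwrite('pics/s8z.png',cv2.resize(p,None,fx=7,fy=7,interpolation=cv2.INTER_CUBIC))
E
```

```text
clock: 13.4
eef_pos: [487.9, 118.5, 229.6]
eef_rot: [3.14, 0.012, 3.093]
wrist_force: [-0.9, 0.0, 4.9]
finger_gap: 13.5
clock: 14.15
eef_pos: [487.9, 118.5, 239.9]
eef_rot: [3.14, 0.012, 3.093]
wrist_force: [-0.3, 0.4, 5.9]
finger_gap: 13.8
[-0.28488602  0.40089192  5.89498525] [-0.02691413  0.84197464 -0.08408874]
```

View pics/s8z.png

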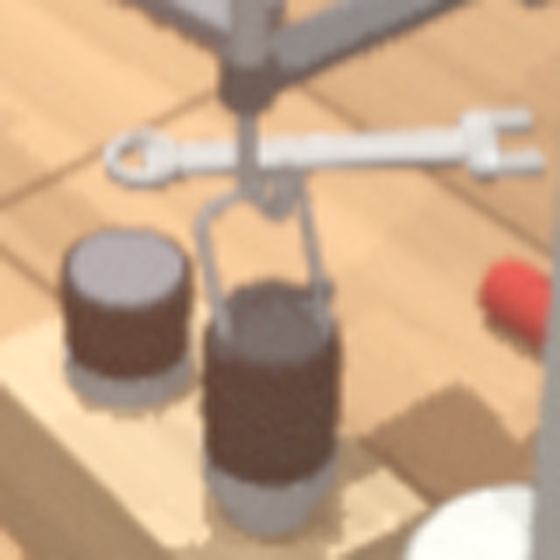

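The driver is rising on the hook: the wrist's share fell to about 5 N and its nose shows at (270,495). I'll raise it further, stopping while the nose is still in the socket.

```bash

python3 -m inch '{"grip":[-1,-1,-1,-1,-1,-1,-1,-1,-1,-1],"travel":[[0,0,0.25],[0,0,0.55],[0,0,0.9],[0,0,1.25],[0,0,1.6],[0,0,1.95],[0,0,2.3],[0,0,2.6],[0,0,2.8],[0,0,2.8]],"turn":[[0,0,0],[0,0,0],[0,0,0],[0,0,0],[0,0,0],[0,0,0],[0,0,0],[0,0,0],[0,0,0],[0,0,0]]}' 50
python3 - <<'E'
from h import *
s=manip.read_state();print(s['wrist_force'],s['moment'])
snap('scene','s9')
p=load('s9')[0][180:290,220:320,::-1]; cv2.imwrite('pics/s9z.png',cv2.resize(p,None,fx=5.4,fy=5.4,interpolation=cv2.INTER_CUBIC))
E
```

```text
clock: 15.45
eef_pos: [487.9, 118.5, 268.0]
eef_rot: [3.14, 0.012, 3.093]
wrist_force: [-1.5, 0.7, 5.3]
finger_gap: 13.5
[-1.50344998  0.71141741  5.33039887] [-0.07726723  0.88627613 -0.12612456]
```

View pics/s9z.png

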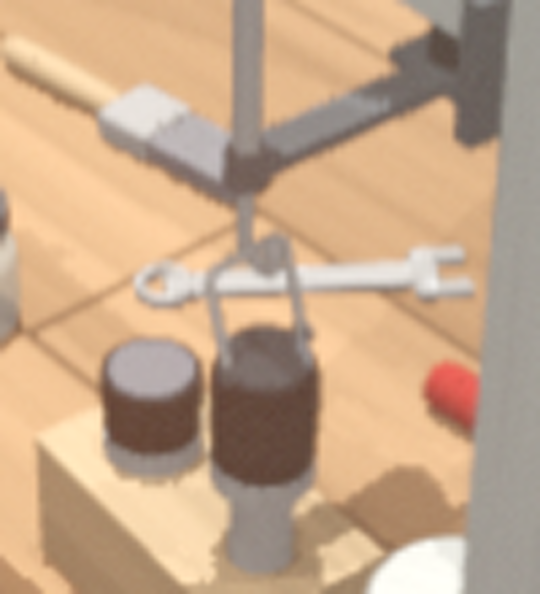

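The nose is still about 17 mm in the socket. The bail leans, so the driver will tilt once free. I'll shift the hook gently to +y as it rises so the driver doesn't swing toward the plain one.

```bash

python3 -m inch '{"grip":[-1,-1,-1,-1,-1,-1,-1],"travel":[[0,0.15,0],[0,0.3,0],[0,0.5,0],[0,0.7,0.1],[0,0.85,0.1],[0.05,1,0.2],[0.05,1,0.2]],"turn":[[0,0,0],[0,0,0],[0,0,0],[0,0,0],[0,0,0],[0,0,0],[0,0,0]]}' 50
python3 - <<'E'
from h import *
s=manip.read_state();print(s['wrist_force'],s['moment'])
snap('scene','s10')
p=load('s10')[0][180:290,220:320,::-1]; cv2.imwrite('pics/s10z.png',cv2.resize(p,None,fx=5.4,fy=5.4,interpolation=cv2.INTER_CUBIC))
E
```

```text
clock: 16.38
eef_pos: [488.4, 128.7, 270.1]
eef_rot: [3.14, 0.012, 3.093]
wrist_force: [1.8, 0.6, 4.8]
finger_gap: 13.7
[1.75267139 0.63455955 4.83077464] [ 0.08213818  0.0730971  -0.08355292]
```

View pics/s10z.png

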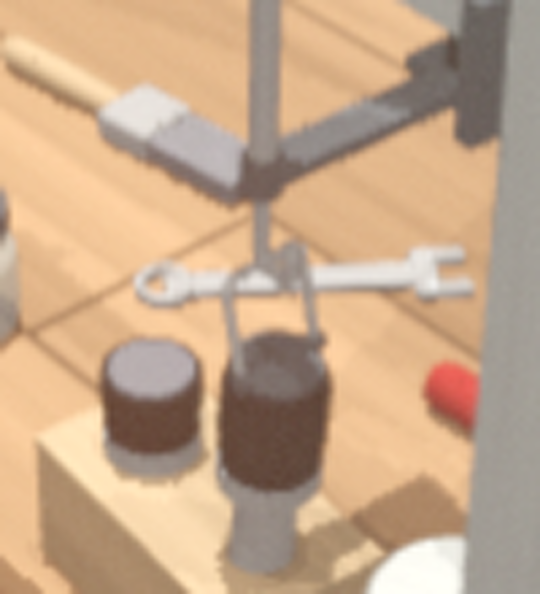

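The driver tips with almost no side force (0.6 N). I'll continue.

```bash

python3 -m inch '{"grip":[-1,-1,-1,-1,-1,-1,-1],"travel":[[0,0.15,0.1],[0,0.3,0.2],[0,0.5,0.3],[0,0.7,0.4],[0.05,0.85,0.45],[0.05,1,0.5],[0.05,1,0.5]],"turn":[[0,0,0],[0,0,0],[0,0,0],[0,0,0],[0,0,0],[0,0,0],[0,0,0]]}' 50
python3 - <<'E'
from h import *
s=manip.read_state();print(s['wrist_force'],s['moment'])
snap('scene','s11')
p=load('s11')[0][180:290,220:320,::-1]; cv2.imwrite('pics/s11z.png',cv2.resize(p,None,fx=5.4,fy=5.4,interpolation=cv2.INTER_CUBIC))
E
```

```text
clock: 17.3
eef_pos: [489.0, 138.9, 275.1]
eef_rot: [3.14, 0.012, 3.093]
wrist_force: [3.6, 0.6, 4.8]
finger_gap: 13.8
[3.62192049 0.55207248 4.79069623] [-0.07427092 -0.07084205 -0.09147875]
```

View pics/s11z.png

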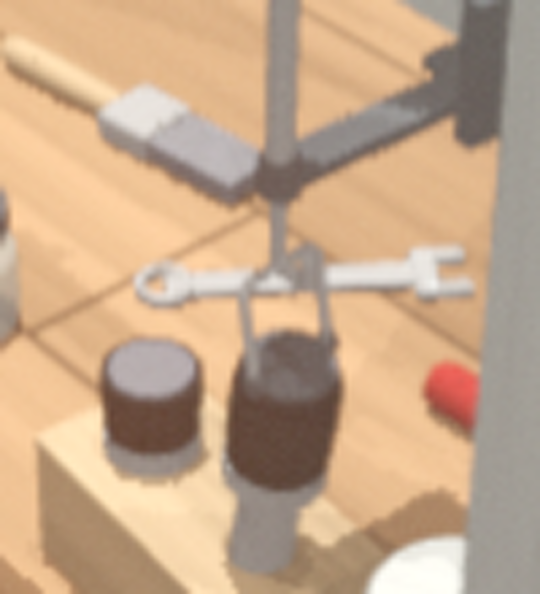

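```bash

python3 -m inch '{"grip":[-1,-1,-1,-1,-1,-1,-1,-1,-1,-1],"travel":[[0,0.1,0.1],[0,0.2,0.2],[0,0.3,0.3],[0,0.4,0.45],[0,0.5,0.6],[0,0.5,0.75],[0,0.5,0.9],[0,0.5,1.1],[0,0.5,1.3],[0,0.5,1.4]],"turn":[[0,0,0],[0,0,0],[0,0,0],[0,0,0],[0,0,0],[0,0,0],[0,0,0],[0,0,0],[0,0,0],[0,0,0]]}' 50
python3 - <<'E'
from h import *
s=manip.read_state();print(s['wrist_force'],s['moment'])
snap('scene','s12')
p=load('s12')[0][180:290,220:320,::-1]; cv2.imwrite('pics/s12z.png',cv2.resize(p,None,fx=5.4,fy=5.4,interpolation=cv2.INTER_CUBIC))
E
```

```text
clock: 18.6
eef_pos: [489.2, 143.9, 289.3]
eef_rot: [3.139, 0.013, 3.093]
wrist_force: [7.2, 0.5, 3.3]
finger_gap: 13.6
[7.22287134 0.47010595 3.33365467] [-0.26731026 -0.50860097 -0.1352936 ]
```

View pics/s12z.png

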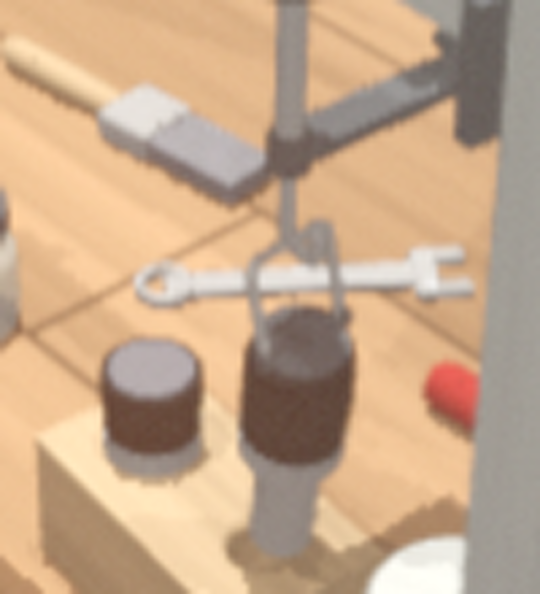

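The driver is out of the socket and hangs calmly. Now the rest of the way, in small steps up to the top stop.

```bash

python3 -m inch '{"grip":[-1,-1,-1,-1,-1,-1,-1,-1],"travel":[[0.05,0,0.15],[0.1,0,0.35],[0.1,0,0.55],[0.1,0,0.75],[0.1,0,0.95],[0.1,0,1.15],[0.1,0,1.3],[0.1,0,1.3]],"turn":[[0,0,0],[0,0,0],[0,0,0],[0,0,0],[0,0,0],[0,0,0],[0,0,0],[0,0,0]]}' 50
python3 -m inch '{"grip":[-1,-1,-1],"travel":[[0,0,0.1],[0,0,0.2],[0,0,0.2]],"turn":[[0,0,0],[0,0,0],[0,0,0]]}' 50
```

```text
clock: 19.65
eef_pos: [489.3, 144.0, 302.3]
eef_rot: [3.14, 0.01, 3.094]
wrist_force: [-7.5, -0.4, 3.6]
finger_gap: 14.0
clock: 20.02
eef_pos: [489.2, 144.1, 304.4]
eef_rot: [3.14, 0.01, 3.094]
wrist_force: [-0.7, -1.2, 4.0]
finger_gap: 13.9
```

```bash

python3 -m inch '{"grip":[-1,-1,-1],"travel":[[0,0,0.1],[0,0,0.15],[0,0,0.15]],"turn":[[0,0,0],[0,0,0],[0,0,0]]}' 50
python3 -m inch '{"grip":[-1,-1,-1],"travel":[[0,0,0.1],[0,0,0.1],[0,0,0.1]],"turn":[[0,0,0],[0,0,0],[0,0,0]]}' 50
python3 -m inch '{"grip":[-1,-1,-1],"travel":[[0,0,0.1],[0,0,0.1],[0,0,0.1]],"turn":[[0,0,0],[0,0,0],[0,0,0]]}' 50
```

```text
clock: 20.4
eef_pos: [489.2, 144.1, 305.5]
eef_rot: [3.14, 0.01, 3.094]
wrist_force: [1.1, -0.7, -1.4]
finger_gap: 14.1
clock: 20.78
eef_pos: [489.2, 144.0, 305.7]
eef_rot: [3.14, 0.009, 3.094]
wrist_force: [4.6, -0.2, -15.1]
finger_gap: 13.6
clock: 21.15
eef_pos: [489.1, 144.0, 305.7]
eef_rot: [3.14, 0.007, 3.093]
wrist_force: [5.7, -0.5, -16.8]
finger_gap: 13.4
```

It's on the top stop: fz reversed to -16 N at z=305.7, the same height where I first pinched it. I'll ease off, let it settle, and check that it's still.

```bash

python3 -m inch '{"grip":[-1,-1,-1,-1,-1,-1,-1,-1],"travel":[[0,0,-0.03],[0,0,-0.03],[0,0,-0.03],[0,0,-0.03],[0,0,-0.03],[0,0,-0.03],[0,0,-0.03],[0,0,-0.03]],"turn":[[0,0,0],[0,0,0],[0,0,0],[0,0,0],[0,0,0],[0,0,0],[0,0,0],[0,0,0]]}' 20
cat > st.py <<'E'
from h import *
import sys
im=[]
for k in range(5): im.append(manip.camera('scene')[0][170:300,220:320].astype(int))
print('diffs',[int((abs(a-im[0]).max(2)>40).sum()) for a in im])
snap('scene',sys.argv[1])
p=load(sys.argv[1])[0][160:300,200:330,::-1]; cv2.imwrite(f'pics/{sys.argv[1]}z.png',cv2.resize(p,None,fx=4.2,fy=4.2,interpolation=cv2.INTER_CUBIC))
s=manip.read_state();print(s['clock'],s['wrist_force'],s['eef_pos'])
E
python3 st.py s13
```

```text
clock: 22.15
eef_pos: [489.2, 144.0, 305.6]
eef_rot: [3.14, 0.008, 3.093]
wrist_force: [-0.9, -0.6, -2.0]
finger_gap: 13.7
diffs [0, 0, 0, 0, 0]
22.45 [-1.9182883  -1.15593239 -0.22127732] [489.15678199 143.97420922 305.60004285]
```

View pics/s13z.png

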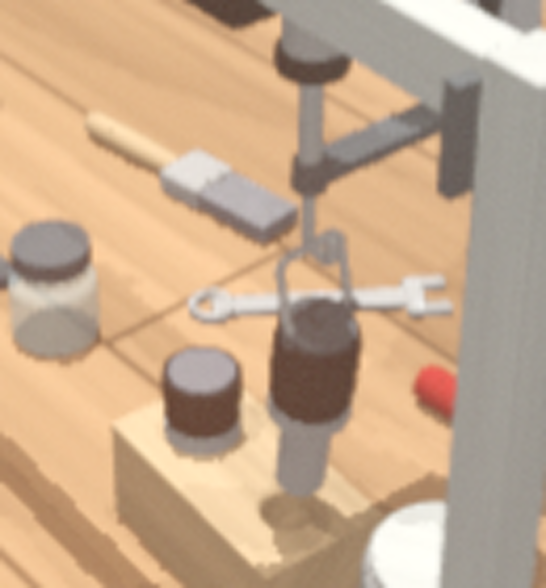

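The driver hangs still (no pixel differences), with the empty socket at about (288,512) in the crop below its nose. I'll let go and withdraw.

```bash

python3 -m inch '{"grip":[-0.6,-0.3,0,0.1,0.1,0.1,0.1,0.1],"travel":[[0,0,0],[0,0,0],[0,0,0],[0,0,0],[0,0,0],[0,0,0],[0,0,0],[0,0,0]],"turn":[[0,0,0],[0,0,0],[0,0,0],[0,0,0],[0,0,0],[0,0,0],[0,0,0],[0,0,0]]}' 20
python3 st.py s14
```

```text
clock: 23.45
eef_pos: [489.2, 144.0, 305.6]
eef_rot: [3.14, 0.008, 3.093]
wrist_force: [0.7, -0.3, 1.0]
finger_gap: 51.7
diffs [0, 0, 0, 0, 0]
23.75 [ 0.13657327 -0.25791398 -0.42871335] [489.14388372 143.97262652 305.56995224]
```

View pics/s14z.png

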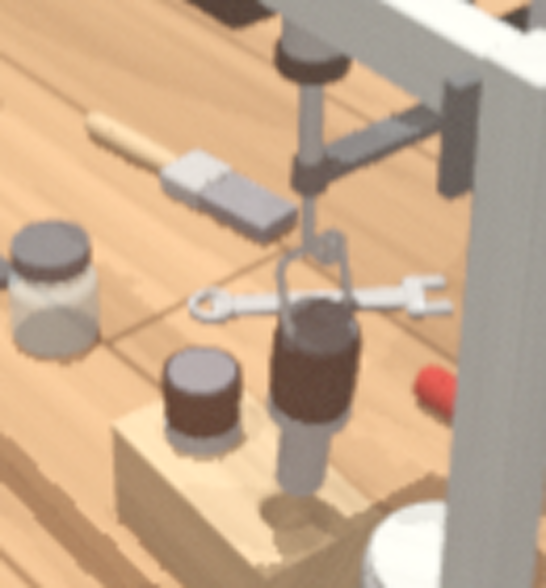

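Nothing moved when the fingers opened. I'll retract straight up, then back.

```bash

python3 -m inch '{"grip":[0.1,0.1,0.1,0.1,0.1,0.1,0.1,0.1],"travel":[[0,0,1],[0,0,2.5],[0,0,4.5],[0,0,6.5],[0,0,8],[-3,0,9],[-6,0,9],[-6,0,9]],"turn":[[0,0,0],[0,0,0],[0,0,0],[0,0,0],[0,0,0],[0,0,0],[0,0,0],[0,0,0]]}' 20
python3 st.py s15
python3 - <<'E'
from h import *
snap('top','t15')
E
```

```text
clock: 24.75
eef_pos: [428.2, 144.1, 397.0]
eef_rot: [3.14, 0.01, 3.094]
wrist_force: [-0.2, 0.5, 0.7]
finger_gap: 51.5
diffs [0, 0, 0, 0, 0]
25.05 [0.08655057 0.16850079 0.03551652] [429.68276549 143.92723315 395.22504515]
```

View pics/s15.png

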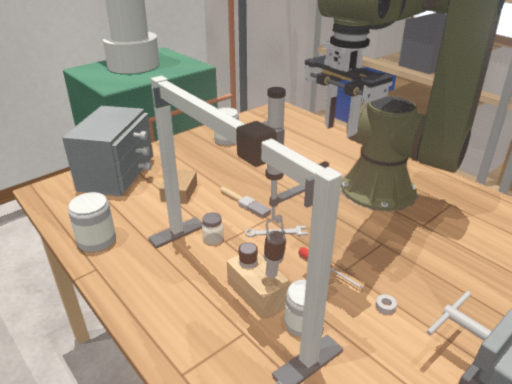

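View pics/s15z.png

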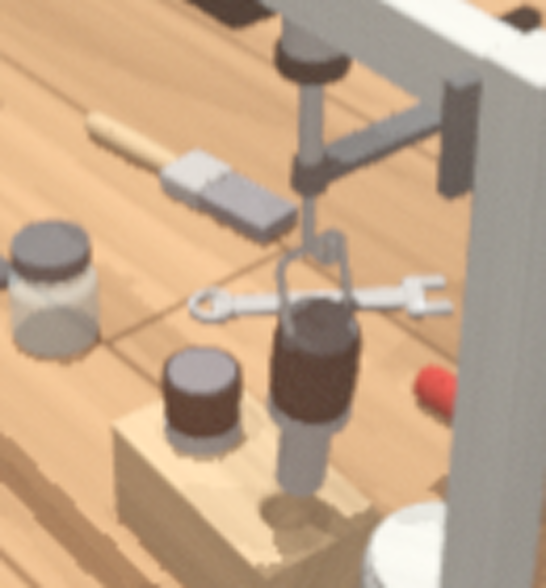

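The driver hangs still at (275,245), the gripper is well clear, and everything else is where it was. I'm handing in.

```bash
python3 -c "
from cell import manip
print(manip.sign_off())"
```

```text
the job is handed in; nothing more can be done
None
```

The driver with the bail now hangs still from the fully risen hook, and I let go and handed the job in at about 25 s.

- **Catching the bail:** I pinched the fin, pulled the hook down about 100 mm and slid it to +y under the bail. I stopped when the side force rose to about 3 N, which was the shank meeting the bar.
- **Lifting:** I eased the hook up a few mm per row. Before the nose left its socket I shifted the hook about 25 mm further to +y, so the tilted driver would not swing toward the plain one.
- **Top stop:** I continued until the hook met its stop, at the same height where I first gripped it. The wrist force reached about -17 N there, so I eased off before opening the fingers.

**Last checks:** successive pictures before release, after release and after retracting showed no movement. The nose is clear of the socket, and wrist force is near zero. In the pictures the plain driver, jar, tin, wrench and other things look where they were; I judged that by eye only.

**Disagreements:** the scene and top cameras differed by about 2–3 mm in y, which the feel for contact made up for. Sideways forces along x reached about 7 N near the top.

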